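# Park the rotor key and click the centrifuge cover shut

## Robot

A 6-joint arm with a two-finger parallel gripper is mounted at the origin on the work surface. World frame = base frame: x ahead of the robot, y to its left, z up, the work surface at z = 0. Lengths are in mm, angles in rad, forces in N, time in s.
With the tool pointing down it reaches from about 250 to 800 mm from the base axis. Payload 8.5 kg.
Tool frame: the origin (TCP) lies midway between the tips of the shut fingers; the grasp point (between the pads) lies 19 mm behind it; z points along the fingers, y is the line along which they close (so a half turn about z gives the same grasp; the last joint's range is limited). The gripper opens to 85 mm and grips with 20 to 120 N. Pads are 22 mm wide; open, the fingers measure 114 mm over their backs; the gripper's body (76 mm by 85 mm) begins 54 mm behind the grasp point. The pads swing forward as they close: fully open they stand 13 mm farther back than shut.
Start: joints at [0, 0.238, -0.013, 1.319, 0, 1.571], TCP at [524.956, -0, 231.276] pointing down, gripper open.
Joint ranges: [-2.66, 2.66], [-1.03, 1.9], [-1.14, 1.46], [-1.82, 2.27], [-1.45, 1.34], [-3.14, 3.14]. Speed limits (rad/s): [2.22, 2.22, 2.79, 3.14, 3.14, 3.14].

## Interface

Orientations are given as a 3x3 rotation matrix whose columns are the frame's x, y, z axes.
In Python, from bench import observe, read_camera, camera_params, job_done gives the robot as it stands.
- The arm moves only by the tool carry_out, never from a script. Its argument "steps" is a list of rows, each a list of 7 numbers: the shift along the world's x, y, z normalised to -1 to 1, where 1 is 0.2 m, then the turn, a rotation vector about the world's x, y, z normalised to -1 to 1, where 1 is 2 pi rad, then the closure, from 0 (fully open) to 1 (shut). A call has 1 to 12 rows; each row is the pose to reach, as a shift and turn from the pose commanded when the call began, turning the shorter way round; what a row does not reach only later rows make up. A row lasts 1/10 s, in which the tool goes at most 50 mm and 8.59 degrees, less where a joint would pass 70% of its speed; a pose out of reach is approached as far as the arm can. A call with a number of a shift or a turn outside -1 to 1 is refused whole. A call with a gripper value outside its range is refused whole. The fingers move at their own pace and stop on an object; "newtons" is the grip in N (left out, the last holds). Time passes only in rows, so rows that repeat a pose let the fingers close. It gives the time, the measured TCP pose, the force, the opening and the grip force at its end, in the units of the state.
- observe(): the state, without advancing time (a new reading comes with each control period).
- read_camera(name): name is "scene" or "side" or "wrist"; returns (picture, depth): 384x512x3 uint8, blue, green, red; 384x512 float32, mm along the optical axis (not along the pixel's ray), 0 where there is no reading.
- camera_params(name): a dict with "fx", "fy", "cx", "cy" (pixels), "rvec" (rotation vector, rad) and "tvec" (3), from world to camera coordinates, as OpenCV has them; the wrist camera has in their place "mount" (4x4, takes a point from camera to tool coordinates, whose origin is the TCP and whose axes are the flange's). Camera axes: x right, y down, z forward; pixel columns grow to the right and rows downward; lengths in mm; the calibration is good to about 2 mm. The wrist camera is an equidistant fisheye: a pixel r from the principal point sees the ray r / f radians off the axis. A picture is of the moment at which its call begins: read the wrist's pose just before it. camera_params takes no time and is no camera call.
- job_done(): hands the job in; it is judged then, once.
The state is a dict: "t": time; "joint_pos": joint angles; "joint_velocities": joint speeds; "joint_efforts": joint torques, N m; "tool_pos": TCP position; "orientation": TCP orientation; "wrist_force": force on the tool from outside, world axes, zero at the start; "moment": the same for the moment, N m; "grip_width": opening from 0.0 (shut) to 1.0 (fully open); "gripper_force": force on a finger pad.
Only numpy, scipy, OpenCV 4.12 (cv2) and the standard library are available. Lean on these libraries where they do the work, as an engineer would, in place of code of your own. Each camera call takes 0.05 s, during which the arm holds its last target. There are 200 camera calls.

## Task

Make the bench centrifuge ready to spin: lift the red T-handled key out of the rotor and drop it stem first through the blue ring of the key holder so that it hangs there upright by its handle. Then swing the sprung cover over and press it down firmly but gently until its catch clicks and holds it shut by itself. Leave the other things on the bench alone.

Things in the scene. Friction and masses are not known exactly. Their poses are not given: they have to be found in the camera images.
- centrifuge: Cream compact centrifuge, fixed, 210 mm deep (x), 190 mm wide (y), 120 mm high, origin at the centre of its underside. Its -x points to its front (control panel, catch slot), +x to its back, where the cover is hinged; z up. A round bowl 150 mm across in its top holds the rotor. Its front faces the robot's right. More than 30 N of push on the machine or its cover damages it.
- cover (a joint): Cover angle in rad: 0 shut, 1.57 upright, starts open about upright or a little past it. A spring lifts the cover: let go anywhere before the catch has taken it, it swings up again to about 1.6. Swinging it over takes 1 to 4 N at 170 mm from the hinge. Caught, it stays by itself, at some reading between -0.01 and 0.115, which differs from start to start; it stops dead 1 to 2 mm deeper.
- cover_hinge (a point): Middle of the cover's hinge line at the back of the centrifuge, 100 mm behind its centre, 127 mm above its underside; axes as centrifuge (hinge line along y). It lies in the mid-plane of the cover: a flat plate 12 mm thick, white frame, clear window, 180 mm wide, reaching 205 mm from the hinge to its front edge, plus a blue tab 70 mm wide out to 226 mm.
- catch_slot (a point): Dark slot in the top of the front wall, 92 mm in front of the centrifuge's centre, 120 mm above its underside; axes as centrifuge. A steel fin under the cover's front edge enters it and snaps past a hidden spring catch: the push at the front rises to some 10 to 17 N, then drops: caught. The catch, with two small rubber bumpers beside it and its stop, is set up to 20 mm higher or lower each time.
- press_tab (a point): Middle of the blue tab on the front edge of the cover, on its outer face (upper face when shut), 215 mm from the hinge line; it moves with the cover. Its z points out of the outer face (up when shut, backwards and away from the bowl when open), its x from the front edge to the hinge.
- rotor_socket (a point): Mouth of the socket in the middle of the rotor, 112 mm above the underside of the centrifuge; 14 mm bore, 22 mm deep, in which the key stands at the start.
- key: Loose T-handled rotor key, 120 g, origin at the foot of its stem, z along the stem up to the handle: a steel stem 12 mm in diameter and 100 mm long, topped by a red flat handle 70 mm long (its x), 14 mm thick (its y) and 36 mm tall (from 100 to 136 mm above the foot). It starts upright in the rotor socket, foot 90 mm above the underside of the centrifuge.
- key_handle (a point): Centre of the key's red handle, 118 mm above the foot of the stem, 18 mm below the top of the handle; axes as key.
- ring_mouth (a point): Centre of the upper rim of the blue ring of the key holder, 125 mm above the bench; the ring lies level, fixed, 44 mm outside, 22 mm inside, 12 mm high, open below down to a base plate 12 mm thick on the bench. Hanging home, the key's handle rests on the rim, so key_handle is 18 mm above this point. Its +x points to its post (55 mm from the centre, no higher than the rim).
- tube_rack: Bystander: white rack of capped tubes, 60 x 150 x 81 mm, loose, origin under its centre.
- stain_bottle: Bystander: amber bottle, 56 mm across, 110 mm high, loose, origin under its centre.
- sample_jar: Bystander: clear jar with yellow cap, 60 mm across, 65 mm high, loose, origin under its centre.
- slide_box: Bystander: blue slide box, 102 x 87 x 34 mm, loose, origin under its centre.
- petri_dishes: Bystander: stack of dishes, 90 mm across, 28 mm high, loose, origin under its centre.
- reflex_hammer: Bystander: small black reflex hammer lying on the bench, 200 mm long, loose.

How it is judged:
By the outcome, as a careful person would: the job done as asked, in the order asked, and still so for the second after the job is handed in, with the robot touching nothing.
It also fails if it takes over 67 s, if anything falls off the work surface, if the arm or the gripper's body presses on something with over 40 N, if the wrist force passes 120 N, or if a joint passes its speed limit or range.

## Working session

There is one attempt and no reset: what is moved stays moved. The work goes in short steps, Python scripts to look and compute and a tool call to move; the robot and the scene stay as the last step left them, time stands still between calls to the robot, and variables do not carry over. Pictures are saved under pics/ and viewed, at most 10 in all, crops included, and the job is handed in when it is done.

Besides the shell and the picture viewer there is one more tool, called after ">>>" in YAML: its name, and indented under it one key for each argument. carry_out: Moves the arm, as the interface text tells. Its arguments: {"type":"object","properties":{"steps":{"type":"array"},"newtons":{"type":"number"}},"required":["steps"]}

```bash
mkdir -p pics; cat > h.py <<'E'
import numpy as np, cv2
from bench import *
def world(name,depth):
    p=camera_params(name); R=cv2.Rodrigues(np.array(p['rvec'],float))[0]; t=np.array(p['tvec'],float).ravel()
    v,u=np.mgrid[0:384,0:512]
    c=np.stack([(u-p['cx'])/p['fx']*depth,(v-p['cy'])/p['fy']*depth,depth],-1)
    return (c-t)@R
E
python3 - <<'E'
from h import *
o=observe(); print(o['t'],o['tool_pos'],o['orientation'])
for n in('scene','side'):
    im,d=read_camera(n); cv2.imwrite(f'pics/{n}0.png',im); np.savez(f'{n}0.npz',im=im,d=d,w=world(n,d))
E
```

```text
0.0 [ 5.24568136e+02 -1.16208288e-02  2.30692378e+02] [[ 5.51593755e-05  9.99998976e-01 -1.42976115e-03]
 [ 9.99999998e-01 -5.51086583e-05  3.55118619e-05]
 [ 3.54330333e-05 -1.42976310e-03 -9.99998977e-01]]
```

View pics/scene0.png

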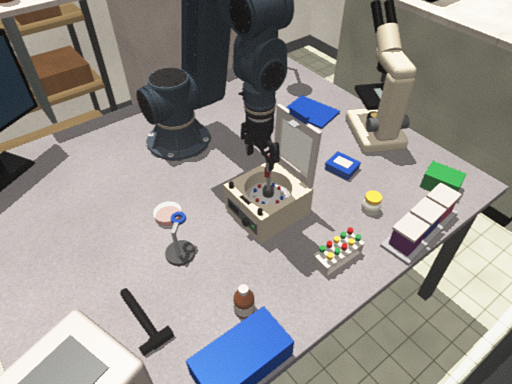

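View pics/side0.png

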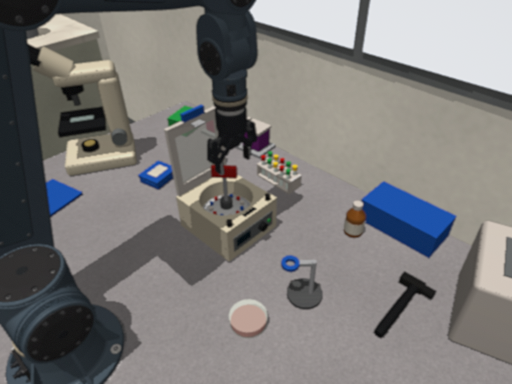

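The scene view has the centrifuge at about (268,205), the key's handle at (268,172) under the gripper and the ring at (179,217). In the side view the red handle is at (224,171), the ring at (290,263), and the cover stands upright at the back.

```bash
python3 - <<'E'
from h import *
for n,kb,rb in(('scene',(255,155,282,190),(168,208,190,226)),('side',(205,160,242,182),(278,252,304,275))):
    z=np.load(n+'0.npz'); im,w,d=z['im'].astype(int),z['w'],z['d']
    B,G,R=im[...,0],im[...,1],im[...,2]
    def rep(lbl,m,b):
        k=np.zeros_like(m); k[b[1]:b[3],b[0]:b[2]]=1; m=m&k&(d>0); P=w[m]
        print(n,lbl,len(P),'med',np.median(P,0).round(1),'p2',np.percentile(P,3,axis=0).round(1),'p98',np.percentile(P,97,axis=0).round(1))
        return P
    P=rep('key',(R>90)&(G<60)&(B<60),kb)
    P=P[P[:,2]>150] 
    if len(P)>8:
        q=P[:,:2]-P[:,:2].mean(0); print('handle dir',np.linalg.svd(q,full_matrices=False)[2][0].round(2))
    P=rep('ring',(B>100)&(R<90)&(B>G+50),rb)
    (c,r)=cv2.minEnclosingCircle(P[:,:2].astype(np.float32)); print('ring circle',c,r)
    # cream machine top
    m=(R>120)&(R-B>20)&(G>90)&(w[...,2]>108)&(w[...,2]<128)&(d>0)
    k=np.zeros_like(m); bb=(215,150,330,240) if n=='scene' else (170,160,285,260); k[bb[1]:bb[3],bb[0]:bb[2]]=1
    P=w[m&k]; print('top',len(P),cv2.minAreaRect(P[:,:2].astype(np.float32)),np.percentile(P,[1,99],axis=0).round(0).tolist())
    # bodies above bench, coarse: cover points
    m=(w[...,2]>170)&(w[...,2]<345)&k&(R>140)&(abs(R-B)<40)&(d>0)
    k2=np.zeros_like(m); bb=(270,95,325,180) if n=='scene' else (160,95,222,195); k2[bb[1]:bb[3],bb[0]:bb[2]]=1
    m=(w[...,2]>150)&(w[...,2]<345)&k2&(R>110)&(d>0)
    P=w[m]; print('cover',len(P),np.percentile(P,[3,50,97],axis=0).round(0).tolist())
E
```

```text
scene key 36 med [540.5  14.9 199.9] p2 [475.1  -9.5  83.9] p98 [563.2  82.8 245.9]
handle dir [ 0.71 -0.7 ]
scene ring 87 med [ 465.  -251.4  124.5] p2 [ 448.1 -269.6  119.1] p98 [ 482.8 -233.8  127.7]
ring circle (463.60308837890625, -251.58485412597656) 21.47480010986328
top 1155 ((520.8574829101562, 33.94920349121094), (194.2980194091797, 210.405029296875), 1.7407753467559814) [[427.0, -69.0, 108.0], [616.0, 135.0, 125.0]]
cover 2195 [[436.0, 131.0, 155.0], [532.0, 138.0, 252.0], [608.0, 146.0, 331.0]]
side key 52 med [528.1  25.1 224.4] p2 [499.5   8.3 194.6] p98 [541.2  59.6 227.3]
handle dir [ 0.63 -0.77]
side ring 166 med [ 461.4 -253.2  124.1] p2 [ 444.6 -271.8  118.4] p98 [ 481.8 -233.7  126.5]
ring circle (499.71136474609375, -231.35641479492188) 63.08872604370117
top 1478 ((523.3756103515625, 35.69892120361328), (192.9031524658203, 213.1941375732422), 0.6495830416679382) [[428.0, -69.0, 111.0], [616.0, 135.0, 123.0]]
cover 1763 [[432.0, 130.0, 155.0], [502.0, 139.0, 243.0], [575.0, 145.0, 331.0]]
```

```bash
python3 - <<'E'
from h import *
p=camera_params('wrist'); print({k:np.round(v,3).tolist() for k,v in p.items()})
im,d=read_camera('wrist'); cv2.imwrite('pics/w0.png',im); np.savez('w0.npz',im=im,d=d)
z=np.load('side0.npz'); im,w,d=z['im'].astype(int),z['w'],z['d']
m=(im[...,2]>80)&(im[...,1]<60)&(im[...,0]<60); m[:160]=0;m[182:]=0;m[:,:205]=0;m[:,242:]=0
for x in w[m&(d>0)].round(0)[::3]: print(x.tolist(),end=' ')
E
```

```text
{'fx': 297.319, 'fy': 297.319, 'cx': 258.275, 'cy': 196.739, 'mount': [[0.0, -0.953, -0.303, 77.792], [1.0, -0.0, 0.0, 0.021], [-0.0, -0.303, 0.953, -143.172], [0.0, 0.0, 0.0, 1.0]]}
[504.0, 60.0, 227.0] [528.0, 40.0, 224.0] [503.0, 56.0, 226.0] [527.0, 34.0, 224.0] [530.0, 26.0, 226.0] [535.0, 20.0, 227.0] [543.0, 17.0, 225.0] [501.0, 53.0, 225.0] [524.0, 31.0, 224.0] [529.0, 25.0, 225.0] [534.0, 19.0, 225.0] [538.0, 12.0, 226.0] [502.0, 59.0, 219.0] [522.0, 29.0, 223.0] [527.0, 23.0, 223.0] [533.0, 18.0, 223.0] [536.0, 9.0, 226.0] [501.0, 54.0, 218.0] [525.0, 25.0, 220.0] [528.0, 17.0, 222.0] [535.0, 12.0, 221.0] [498.0, 59.0, 214.0] [520.0, 27.0, 218.0] [528.0, 25.0, 215.0] [531.0, 16.0, 218.0] [537.0, 11.0, 217.0] [498.0, 55.0, 213.0] [524.0, 29.0, 212.0] [527.0, 19.0, 215.0] [533.0, 15.0, 215.0] [538.0, 8.0, 215.0] [501.0, 55.0, 208.0] [524.0, 25.0, 211.0] [532.0, 22.0, 208.0] [535.0, 13.0, 211.0] [542.0, 9.0, 209.0] [499.0, 53.0, 207.0] [506.0, 49.0, 205.0] [523.0, 24.0, 208.0] [530.0, 20.0, 207.0] [535.0, 14.0, 207.0] [540.0, 7.0, 208.0] [500.0, 54.0, 202.0] [504.0, 47.0, 204.0] [521.0, 30.0, 204.0] [527.0, 24.0, 203.0] [531.0, 17.0, 204.0] [537.0, 12.0, 204.0] [498.0, 61.0, 196.0] [502.0, 53.0, 198.0] [510.0, 46.0, 198.0] [519.0, 27.0, 202.0] [527.0, 25.0, 199.0] [532.0, 18.0, 200.0] [534.0, 9.0, 203.0] [500.0, 56.0, 194.0] [503.0, 47.0, 197.0] [509.0, 42.0, 197.0] [517.0, 39.0, 194.0] [522.0, 32.0, 195.0] [526.0, 24.0, 197.0] [531.0, 17.0, 198.0] [538.0, 9.0, 198.0] [520.0, 29.0, 194.0]
```

View pics/w0.png

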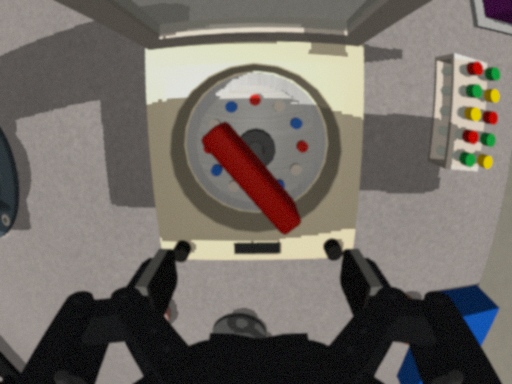

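The wrist view shows the red handle from about (222,137) to (287,222), lying diagonally, with the bowl centred near (257,148) and both fingers clear of it.

```bash
cat >> h.py <<'E'
def wray(px,o,z):
    p=camera_params('wrist'); M=np.array(p['mount']); px=np.atleast_2d(px).astype(float)
    q=(px-[p['cx'],p['cy']])/p['fx']; th=np.linalg.norm(q,axis=1,keepdims=True)
    c=np.hstack([q/th*np.sin(th),np.cos(th)])
    R=np.array(o['orientation']); r=c@M[:3,:3].T@R.T; s=R@M[:3,3]+o['tool_pos']
    return s+r*((z-s[2])/r[:,2])[:,None]
def redmask(im):
    im=im.astype(int); m=((im[...,2]>70)&(im[...,1]<50)&(im[...,0]<50)).astype(np.uint8)
    n,l,s,_=cv2.connectedComponentsWithStats(m); return l==1+np.argmax(s[1:,4])
def handle(im,o,z=226):
    m=redmask(im).astype(np.uint8); c=max(cv2.findContours(m,0,1)[0],key=len)[:,0]
    P=wray(c,o,z)[:,:2].astype(np.float32); return cv2.minAreaRect(P),cv2.boxPoints(cv2.minAreaRect(P))
E
python3 - <<'E'
from h import *
z=np.load('w0.npz'); im=z['im'];o=observe()
print(handle(im,o)); v,u=np.nonzero(redmask(im))
# brightness of mask: top face vs side
print(wray([[222,137],[287,222],[257,148]],o,226).round(1))
P=wray([[147,47],[364,45],[162,258],[356,258]],o,120);print('top corners',P.round(1))
P=wray([[187,140],[328,140],[257,66],[257,215]],o,120);print(P.round(1))
E
```

```text
(((522.7930297851562, 39.83868408203125), (17.587337493896484, 67.78333282470703), 40.570213317871094), array([[494.07083  ,  59.86389  ],
       [538.1557   ,   8.3750305],
       [551.51526  ,  19.813477 ],
       [507.43036  ,  71.30234  ]], dtype=float32))
[[506.6  62.1 226. ]
 [540.2  16.5 226. ]
 [524.1  56.4 226. ]]
top corners [[427.3 134.5 120. ]
 [616.6 135.6 120. ]
 [427.1 -68.1 120. ]
 [623.7 -68.1 120. ]]
[[462.5  48.9 120. ]
 [585.3  48.9 120. ]
 [523.6 111.5 120. ]
 [523.5 -20.5 120. ]]
```

>>> carry_out:
  steps:
    - [-0.006,0.09,0.02,0,0,0.04,0]
    - [-0.012,0.185,0.02,0,0,0.08,0]
    - [-0.012,0.185,0.02,0,0,0.1128,0]
    - [-0.012,0.185,0.02,0,0,0.1128,0]
    - [-0.012,0.185,0.02,0,0,0.1128,0]
    - [-0.012,0.185,0.02,0,0,0.1128,0]
    - [-0.012,0.185,0.02,0,0,0.1128,0]
    - [-0.012,0.185,0.02,0,0,0.1128,0]
  newtons: 40

```text
t: 0.95
tool_pos: [522.5, 36.9, 235.2]
orientation: [[-0.649, 0.761, -0.0], [0.761, 0.649, -0.0], [0.0, -0.0, -1.0]]
wrist_force: [0.1, 0.2, -0.5]
grip_width: 1.0
gripper_force: 0.0
```

```bash
python3 - <<'E'
from h import *
o=observe(); im,d=read_camera('wrist'); cv2.imwrite('pics/w1.png',im)
print(o['t'],o['tool_pos'],np.round(o['orientation'],3),o['wrist_force'],o['joint_pos'])
r,b=handle(im,o); print(r,b)
R=np.array(o['orientation']); print('offset in tool',(R.T@np.append(np.array(r[0])-o['tool_pos'][:2],0)).round(1), 'edges y', ((b-o['tool_pos'][:2])@R[:2,:2]).round(1))
E
```

```text
0.95 [522.5042059   36.93941801 235.21134854] [[-0.649  0.761 -0.   ]
 [ 0.761  0.649 -0.   ]
 [ 0.    -0.    -1.   ]] [ 0.07029544  0.19588726 -0.5210039 ] [ 7.06193327e-02  2.35072019e-01 -7.62049294e-03  1.32834641e+00
 -6.80903841e-05  9.35327650e-01]
((519.2877807617188, 41.22649002075195), (13.486188888549805, 75.10409545898438), 40.45090866088867) [[489.79294   65.427284]
 [538.5202     8.275909]
 [548.7826    17.025696]
 [500.05536   74.17707 ]]
offset in tool [5.3 0.3 0. ] edges y [[ 42.9  -6.4]
 [-32.2  -6.4]
 [-32.2   7.1]
 [ 42.9   7.1]]
```

View pics/w1.png

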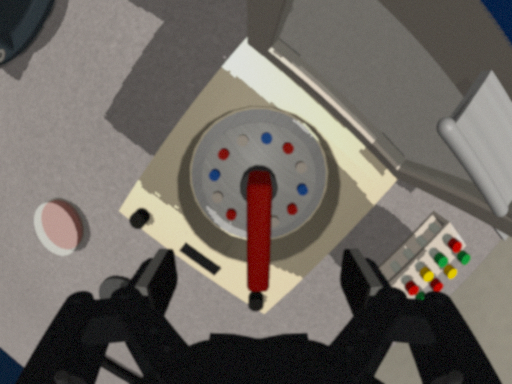

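The handle (258,170)–(258,290) lies squarely between the open fingers, centred to 0.3 mm across. I will go down, close and lift.

>>> carry_out:
  steps:
    - [-0.01,0.011,-0.06,0,0,0,0]
    - [-0.01,0.011,-0.12,0,0,0,0]
    - [-0.01,0.011,-0.18,0,0,0,0]
    - [-0.01,0.011,-0.18,0,0,0,0]
    - [-0.01,0.011,-0.18,0,0,0,1]
    - [-0.01,0.011,-0.18,0,0,0,1]
    - [-0.01,0.011,-0.18,0,0,0,1]
    - [-0.01,0.011,-0.18,0,0,0,1]
    - [-0.01,0.011,-0.18,0,0,0,1]
    - [-0.01,0.011,-0.18,0,0,0,1]
    - [-0.01,0.011,-0.18,0,0,0,1]
    - [-0.01,0.011,-0.18,0,0,0,1]
  newtons: 50

```text
t: 2.2
tool_pos: [520.7, 39.2, 199.6]
orientation: [[-0.651, 0.759, 0.001], [0.759, 0.651, -0.0], [-0.0, 0.0, -1.0]]
wrist_force: [0.6, 0.0, 5.4]
grip_width: 0.154
gripper_force: 50.2
```

>>> carry_out:
  steps:
    - [0,0,0.04,0,0,0,1]
    - [0,0,0.1,0,0,0,1]
    - [0,0,0.2,0,0,0,1]
    - [0,0,0.3,0,0,0,1]
    - [0,0,0.4,0,0,0,1]
    - [0,0,0.45,0,0,0,1]
    - [0,0,0.45,0,0,0,1]
    - [-0.05,-0.2,0.45,0,0,0,1]
    - [-0.1,-0.4,0.45,0,0,0,1]
    - [-0.15,-0.6,0.45,0,0,0,1]
    - [-0.18,-0.7,0.45,0,0,0,1]
    - [-0.18,-0.7,0.45,0,0,0,1]

```text
t: 3.4
tool_pos: [483.4, -102.9, 288.4]
orientation: [[-0.648, 0.761, -0.002], [0.761, 0.648, -0.0], [0.001, -0.001, -1.0]]
wrist_force: [-0.3, 0.4, -1.5]
grip_width: 0.154
gripper_force: 49.6
```

```bash
python3 - <<'E'
from h import *
o=observe(); print(o['t'],o['tool_pos'],o['wrist_force'],o['grip_width'])
ims=[]
for n in('scene','side'):
    im,d=read_camera(n); np.savez(n+'1.npz',im=im,d=d,w=world(n,d))
    p=camera_params(n); T=np.array(o['tool_pos'])
    c=cv2.projectPoints(np.array([T-[0,0,60]]),np.array(p['rvec'],float),np.array(p['tvec'],float),np.array([[p['fx'],0,p['cx']],[0,p['fy'],p['cy']],[0,0,1]]),None)[0].ravel().astype(int); print(n,c)
    x0,y0=max(0,min(c[0]-60,392)),max(0,min(c[1]-60,264))
    print(x0,y0); ims.append(cv2.resize(im[y0:y0+120,x0:x0+120],(400,400),interpolation=1))
cv2.imwrite('pics/k1.png',np.hstack(ims))
E
```

```text
3.4 [ 483.3590336  -102.91442208  288.44643239] [-0.30318479  0.41782619 -1.46081087] 0.15405593754240798
scene [221 172]
161 112
side [249 195]
189 135
```

View pics/k1.png

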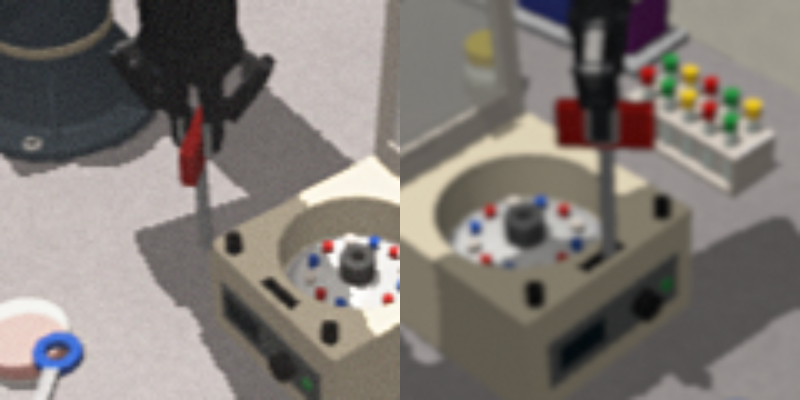

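The key is held upright, its stem at crop (205,200) on the left and (605,200) on the right. The ring is visible at crop (57,353) on the left.

```bash
cat >> h.py <<'E'
def stem(n,w,d,T,z0,z1):
    p=camera_params(n); R=cv2.Rodrigues(np.array(p['rvec'],float))[0]; C=-R.T@np.array(p['tvec'],float).ravel()
    m=(d>0)&(np.hypot(w[...,0]-T[0],w[...,1]-T[1])<25)&(w[...,2]>z0)&(w[...,2]<z1); P=w[m]
    v=P.mean(0)[:2]-C[:2]; v/=np.linalg.norm(v)
    c=np.linalg.lstsq(np.c_[P[:,2]-T[2],np.ones(len(P))],P[:,:2]+4.7*v,rcond=None)[0]
    return len(P),c[1]-T[:2],c[0],np.median(P[:,:2]+4.7*v,axis=0)-T[:2]
E
python3 - <<'E'
from h import *
T=np.array(observe()['tool_pos'])
for n in('scene','side'):
    z=np.load(n+'1.npz'); print(n,stem(n,z['w'],z['d'],T,T[2]-95,T[2]-20))
    im,w,d=z['im'].astype(int),z['w'],z['d']
    m=(im[...,0]>90)&(im[...,0]>im[...,2]+50)&(np.hypot(w[...,0]-464,w[...,1]+252)<32)&(w[...,2]>121)&(w[...,2]<132)
    P=w[m][:,:2]; c=np.linalg.lstsq(np.c_[2*P,np.ones(len(P))],(P**2).sum(1),rcond=None)[0]
    print('ring',len(P),c[:2],np.sqrt(c[2]+c[0]**2+c[1]**2),(P.max(0)+P.min(0))/2)
E
```

```text
scene (72, array([-1.82883917, -3.47015428]), array([-0.00158661,  0.0071502 ]), array([-1.19562415, -4.35187665]))
ring 102 [ 463.52810101 -252.1175018 ] 17.019491085811566 [ 462.60348679 -251.7065859 ]
side (121, array([ 3.14071015, -3.55135205]), array([ 0.00980476, -0.01795557]), array([ 1.6128785 , -3.27800759]))
ring 162 [ 463.73599412 -252.29541438] 17.272809173634208 [ 463.22227226 -252.03862912]
```

>>> carry_out:
  steps:
    - [-0.02,-0.15,0,0,0,0,1]
    - [-0.05,-0.35,0,0,0,0,1]
    - [-0.08,-0.55,0,0,0,0,1]
    - [-0.1,-0.7,0,0,0,0,1]
    - [-0.1125,-0.743,0,0,0,0,1]
    - [-0.1125,-0.743,-0.06,0,0,0,1]
    - [-0.1125,-0.743,-0.13,0,0,0,1]
    - [-0.1125,-0.743,-0.2,0,0,0,1]
    - [-0.1125,-0.743,-0.2,0,0,0,1]
    - [-0.1125,-0.743,-0.2,0,0,0,1]
    - [-0.1125,-0.743,-0.2,0,0,0,1]

```text
t: 4.6
tool_pos: [462.6, -248.7, 249.8]
orientation: [[-0.652, 0.758, 0.001], [0.758, 0.652, -0.0], [-0.001, 0.0, -1.0]]
wrist_force: [0.5, -0.4, -1.1]
grip_width: 0.156
gripper_force: 49.5
```

```bash
python3 - <<'E'
from h import *
o=observe(); T=np.array(o['tool_pos']); print(o['t'],T,o['wrist_force'],np.round(o['orientation'],4)[:,2])
ims=[]
for n in('scene','side'):
    im,d=read_camera(n); w=world(n,d)
    r=stem(n,w,d,T,T[2]-95,T[2]-20); print(n,r,'vs ring',r[1]+T[:2]-110*r[2]-[463.6,-252.2],r[3]+T[:2]-[463.6,-252.2])
    v,u=np.nonzero((np.linalg.norm(w-[463,-252,125],axis=-1)<30)&(d>0)); c=int(u.mean()),int(v.mean())
    x0,y0=c[0]-40,c[1]-55; print(x0,y0); ims.append(cv2.resize(im[y0:y0+80,x0:x0+80],(400,400),interpolation=2))
cv2.imwrite('pics/k2.png',np.hstack(ims))
E
```

```text
4.6 [ 462.55741353 -248.69497794  249.81028706] [ 0.48020719 -0.44533223 -1.12162899] [ 7.e-04 -3.e-04 -1.e+00]
scene (81, array([-0.26096423, -1.79757573]), array([ 0.01531627, -0.00104346]), array([-1.1346852 , -2.39769436])) vs ring [-2.98834028  1.82222689] [-2.17727167  1.1073277 ]
137 162
side (128, array([ 3.07314156, -1.54021817]), array([-0.00236569,  0.00897013]), array([ 2.67012002, -2.44641711])) vs ring [2.29078059 0.97808922] [1.62753355 1.05860495]
250 207
```

View pics/k2.png

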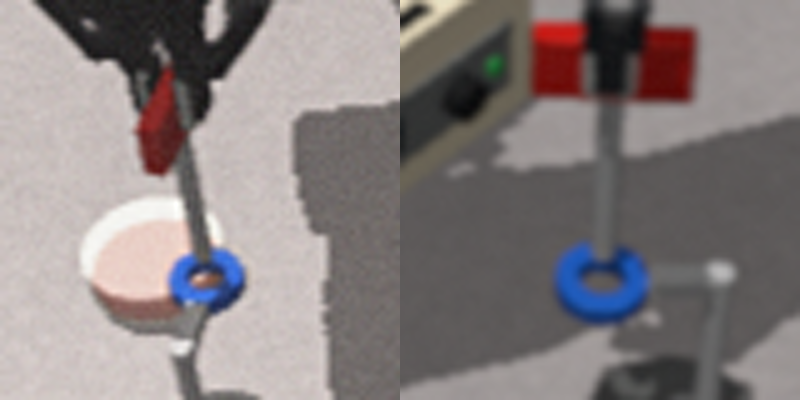

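The stem (crop 205,262 on the left, 603,257 on the right) points at the ring centre (207,278 and 602,283). I will lower it in.

>>> carry_out:
  steps:
    - [0,-0.005,-0.04,0,0,0,1]
    - [0,-0.005,-0.08,0,0,0,1]
    - [0,-0.005,-0.12,0,0,0,1]
    - [0,-0.005,-0.16,0,0,0,1]
    - [0,-0.005,-0.2,0,0,0,1]
    - [0,-0.005,-0.2,0,0,0,1]

```text
t: 5.3
tool_pos: [461.4, -250.1, 207.9]
orientation: [[-0.651, 0.759, -0.002], [0.759, 0.651, 0.001], [0.002, -0.001, -1.0]]
wrist_force: [-0.9, 0.1, -0.7]
grip_width: 0.152
gripper_force: 49.6
```

>>> carry_out:
  steps:
    - [0,0,-0.06,0,0,0,1]
    - [0,0,-0.12,0,0,0,1]
    - [0,0,-0.18,0,0,0,1]
    - [0,0,-0.24,0,0,0,1]
    - [0,0,-0.29,0,0,0,1]
    - [0,0,-0.32,0,0,0,1]
    - [0,0,-0.34,0,0,0,1]
    - [0,0,-0.35,0,0,0,1]
    - [0,0,-0.35,0,0,0,1]

```text
t: 6.2
tool_pos: [462.2, -250.5, 139.3]
orientation: [[-0.651, 0.759, 0.0], [0.759, 0.651, -0.0], [-0.0, -0.0, -1.0]]
wrist_force: [-0.6, 0.2, -0.6]
grip_width: 0.152
gripper_force: 49.6
```

>>> carry_out:
  steps:
    - [0,0,-0.008,0,0,0,1]
    - [0,0,-0.016,0,0,0,1]
    - [0,0,-0.018,0,0,0,1]
    - [0,0,-0.018,0,0,0,1]

```text
t: 6.6
tool_pos: [462.0, -250.4, 135.7]
orientation: [[-0.651, 0.759, -0.0], [0.759, 0.651, -0.0], [-0.0, -0.0, -1.0]]
wrist_force: [-0.3, 0.2, -1.0]
grip_width: 0.152
gripper_force: 49.6
```

Open slowly, then rise.

>>> carry_out:
  steps:
    - [0,0,0,0,0,0,0.75]
    - [0,0,0,0,0,0,0.6]
    - [0,0,0,0,0,0,0.4]
    - [0,0,0,0,0,0,0]
    - [0,0,0,0,0,0,0]
    - [0,0,0,0,0,0,0]
    - [0,0,0.1,0,0,0,0]
    - [0,0,0.25,0,0,0,0]
    - [0,0,0.5,0,0,0,0]
    - [0,0,0.75,0,0,0,0]
    - [0,0,1,0,0,0,0]
    - [0,0,1,0,0,0,0]

```text
t: 7.8
tool_pos: [463.8, -251.3, 342.4]
orientation: [[-0.651, 0.759, 0.009], [0.759, 0.651, -0.005], [-0.01, 0.004, -1.0]]
wrist_force: [-0.2, 0.1, -0.6]
grip_width: 0.999
gripper_force: 0.0
```

```bash
python3 - <<'E'
from h import *
o=observe(); T=np.array(o['tool_pos']); print(o['t'],T,o['wrist_force'],o['joint_pos'])
ims=[]
for n in('scene','side'):
    im,d=read_camera(n); w=world(n,d); np.savez(n+'2.npz',im=im,d=d,w=w)
    i=im.astype(int); m=(i[...,2]>80)&(i[...,1]<60)&(i[...,0]<60)&(np.hypot(w[...,0]-463,w[...,1]+252)<50)
    P=w[m]; print(n,len(P),P.min(0),np.median(P,0),P.max(0))
    # cover panel: points on the cover, grouped per height
    z=w[...,2]; k=(d>0)&(w[...,0]>425)&(w[...,0]<620)&(w[...,1]>110)&(w[...,1]<190)
    for a in range(140,360,30):
        q=w[k&(z>a)&(z<a+30)]; print(a,len(q),np.percentile(q[:,1],[5,50,95]).round(1) if len(q) else '',np.percentile(q[:,0],[2,98]).round(0) if len(q) else '')
    bl=k&(i[...,0]>i[...,2]+40); q=w[bl]; print('tab',len(q),np.median(q,0) if len(q) else '',q.min(0) if len(q) else '',q.max(0) if len(q) else '')
    ims.append(im)
cv2.imwrite('pics/r2.png',cv2.resize(np.hstack([ims[0][60:260,140:340],ims[1][90:290,150:350]]),(800,400)))
E
```

```text
7.8 [ 463.79635122 -251.34141172  342.42604885] [-0.23913958  0.06886293 -0.61864448] [-4.96552891e-01  2.24543277e-01  2.49481480e-01  1.58537667e+00
 -1.15538085e-04  3.65513478e-01]
scene 123 [ 444.17069736 -280.00021256  124.75156551] [ 474.96945096 -257.78717771  151.63966646] [ 489.71051118 -224.93317318  164.02691413]
140 359 [129.9 134.3 139.1] [432. 609.]
170 336 [132.8 137.1 140.7] [433. 609.]
200 350 [134.2 138.7 142.1] [432. 608.]
230 375 [136.1 140.3 143.7] [431. 609.]
260 391 [137.4 141.6 145.6] [432. 609.]
290 331 [137.3 141.1 145.8] [433. 609.]
320 409 [126.  142.  151.2] [435. 607.]
350 75 [141.1 147.2 154.4] [484. 554.]
tab 179 [523.67691513 143.54801499 347.80423068] [482.78845131 138.04505989 331.29971291] [556.56877426 156.41416494 356.33564238]
side 412 [ 437.78755388 -284.07966145  120.97591707] [ 460.77205596 -255.87485226  150.86655113] [ 487.94822464 -225.43598864  162.96579864]
140 507 [129.9 134.3 139.3] [432. 608.]
170 489 [132.8 137.3 140.3] [432. 607.]
200 521 [134.1 138.7 142.3] [432. 608.]
230 536 [135.7 140.4 143.7] [432. 608.]
260 566 [137.2 141.8 145.1] [432. 608.]
290 521 [137.3 141.4 145.2] [432. 608.]
320 521 [130.  142.1 150.6] [433. 605.]
350 71 [140.6 146.3 154.4] [488. 555.]
tab 214 [516.73627032 142.97133946 345.6065131 ] [432.19330516 138.15374957 218.07636147] [556.43998222 155.12991417 354.63019598]
```

View pics/r2.png

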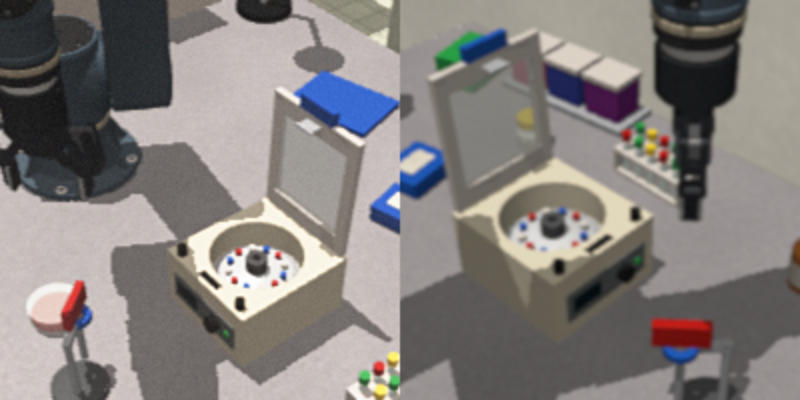

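The key hangs by its handle in the ring: red at (74,303) in the left half and (682,333) in the right, with z from 125 to 163. The cover stands at about 1.62 rad with its hinge near y=138.5. Next I go round behind it with the fingers shut.

>>> carry_out:
  steps:
    - [0.05,0.1,0.15,0,0,-0.02,1]
    - [0.1,0.3,0.3,0,0,-0.04,1]
    - [0.15,0.5,0.45,0,0,-0.06,1]
    - [0.2,0.7,0.45,0,0,-0.08,1]
    - [0.25,0.9,0.45,0,0,-0.1,1]
    - [0.29,1,0.45,0,0,-0.1128,1]
    - [0.29,1,0.45,0,0,-0.1128,1]

```text
t: 8.6
tool_pos: [520.6, -47.9, 423.7]
orientation: [[-0.001, 1.0, -0.003], [1.0, 0.001, 0.001], [0.001, -0.003, -1.0]]
wrist_force: [-0.4, -0.0, -0.6]
grip_width: -0.001
gripper_force: 0.0
```

>>> carry_out:
  steps:
    - [0,0.2,0,0,0,0,1]
    - [0,0.4,0,0,0,0,1]
    - [0,0.6,0,0,0,0,1]
    - [0,0.8,0,0,0,0,1]
    - [0,1,0,0,0,0,1]
    - [0,1,0,0,0,0,1]
    - [0,1,0,0,0,0,1]

```text
t: 9.3
tool_pos: [519.9, 149.6, 424.4]
orientation: [[-0.003, 1.0, -0.002], [1.0, 0.003, -0.001], [-0.001, -0.002, -1.0]]
wrist_force: [0.3, -0.8, -0.2]
grip_width: -0.001
gripper_force: 0.0
```

>>> carry_out:
  steps:
    - [0,0.12,0,0,0,0,1]
    - [0,0.22,0,0,0,0,1]
    - [0,0.22,-0.05,0,0,0,1]
    - [0,0.22,-0.2,0,0,0,1]
    - [0,0.22,-0.35,0,0,0,1]
    - [0,0.22,-0.45,0,0,0,1]
    - [0,0.22,-0.45,0,0,0,1]
    - [0,0.22,-0.45,0,0,0,1]

```text
t: 10.1
tool_pos: [520.1, 192.3, 336.1]
orientation: [[0.001, 1.0, -0.001], [1.0, -0.001, -0.0], [-0.0, -0.001, -1.0]]
wrist_force: [-0.1, -0.4, 0.9]
grip_width: -0.001
gripper_force: 0.0
```

>>> carry_out:
  steps:
    - [0,-0.08,0.02,0,0,0,1]
    - [0,-0.12,0.03,0,0,0,1]
    - [0,-0.157,0.03,0,0,0,1]
    - [0,-0.21,0.03,0,0,0,1]
    - [0,-0.265,0.03,0,0,0,1]
    - [0,-0.32,0.025,0,0,0,1]
    - [0,-0.372,0.02,0,0,0,1]
    - [0,-0.372,0.02,0,0,0,1]

```text
t: 10.9
tool_pos: [519.9, 117.8, 339.5]
orientation: [[0.001, 1.0, -0.001], [1.0, -0.001, -0.0], [-0.0, -0.001, -1.0]]
wrist_force: [-0.5, 0.7, -0.5]
grip_width: -0.002
gripper_force: 0.0
```

```bash
cat >> h.py <<'E'
def cover():
    for n in('scene','side'):
        im,d=read_camera(n); w=world(n,d); i=im.astype(int)
        k=(i[...,0]>90)&(i[...,0]>i[...,2]+50)&(d>0)&(w[...,0]>470)&(w[...,0]<570)&(w[...,1]>-110)&(w[...,1]<165)&(w[...,2]>110)
        P=w[k]; m=np.median(P,0); print(n,len(P),m.round(1),'theta',round(float(np.arctan2(m[2]-127,138.5-m[1])),3)); 
    return im
E
python3 -c "
from h import *
im=cover(); print(observe()['wrist_force'])"
```

```text
scene 78 [524.3  97.6 349.6] theta 1.389
side 53 [517.   98.8 349.2] theta 1.394
[-0.35147469  0.33305395  0.41398222]
```

>>> carry_out:
  steps:
    - [0,-0.105,-0.02,0,0,0,1]
    - [0,-0.209,-0.052,0,0,0,1]
    - [0,-0.308,-0.093,0,0,0,1]
    - [0,-0.403,-0.144,0,0,0,1]
    - [0,-0.49,-0.204,0,0,0,1]
    - [0,-0.575,-0.273,0,0,0,1]
    - [0,-0.65,-0.349,0,0,0,1]
    - [0,-0.717,-0.433,0,0,0,1]
    - [0,-0.776,-0.523,0,0,0,1]
    - [0,-0.826,-0.619,0,0,0,1]
    - [0,-0.826,-0.619,0,0,0,1]

```text
t: 12.1
tool_pos: [519.1, -46.4, 213.9]
orientation: [[0.001, 1.0, -0.003], [1.0, -0.001, 0.0], [0.0, -0.003, -1.0]]
wrist_force: [0.7, 0.3, 0.8]
grip_width: 0.0
gripper_force: 0.6
```

```bash
python3 -c "
from h import *
im=cover(); o=observe(); print(o['tool_pos'],o['wrist_force'])
cv2.imwrite('pics/c1.png',cv2.resize(im[90:270,140:380],(720,540)))"
```

```text
scene 121 [526.3 -66.2 216. ] theta 0.41
side 117 [521.8 -68.4 216.9] theta 0.41
[519.84649301 -45.56510513 216.13968614] [-0.77212109  0.47083574  0.09914218]
```

View pics/c1.png

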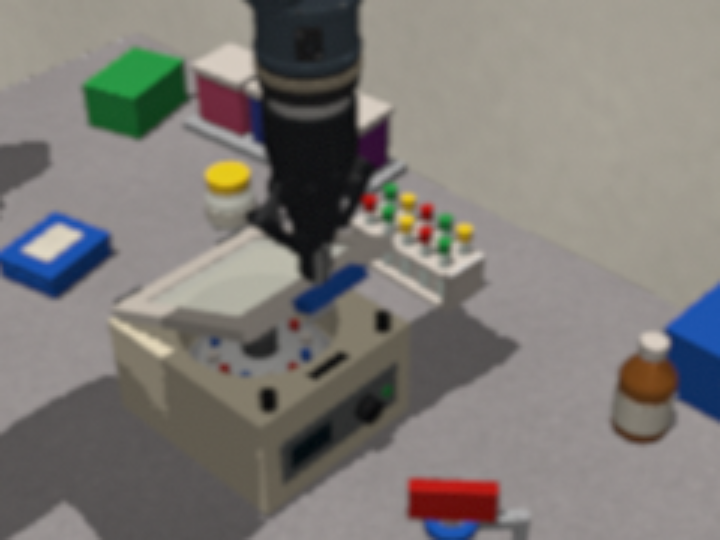

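The fingertips at (318,280) press just behind the blue tab (330,288) and the cover is at about 0.41 rad. I continue towards the slot.

>>> carry_out:
  steps:
    - [0,-0.03,-0.04,0,0,0,1]
    - [0,-0.06,-0.08,0,0,0,1]
    - [0,-0.08,-0.12,0,0,0,1]
    - [0,-0.095,-0.16,0,0,0,1]
    - [0,-0.105,-0.19,0,0,0,1]
    - [0,-0.11,-0.2,0,0,0,1]
    - [0,-0.11,-0.2,0,0,0,1]

```text
t: 12.9
tool_pos: [519.8, -68.1, 175.5]
orientation: [[0.0, 1.0, -0.001], [1.0, -0.0, 0.0], [0.0, -0.001, -1.0]]
wrist_force: [-0.6, 1.4, 1.6]
grip_width: 0.0
gripper_force: 0.7
```

>>> carry_out:
  steps:
    - [0,-0.005,-0.015,0,0,0,1]
    - [0,-0.01,-0.03,0,0,0,1]
    - [0,-0.01,-0.03,0,0,0,1]

```text
t: 13.2
tool_pos: [520.1, -70.1, 169.6]
orientation: [[-0.0, 1.0, -0.0], [1.0, 0.0, -0.0], [-0.0, -0.0, -1.0]]
wrist_force: [0.8, 1.1, 1.6]
grip_width: -0.002
gripper_force: 0.7
```

>>> carry_out:
  steps:
    - [0,0,-0.01,0,0,0,1]
    - [0,-0.005,-0.02,0,0,0,1]
    - [0,-0.005,-0.03,0,0,0,1]
    - [0,-0.005,-0.03,0,0,0,1]

```text
t: 13.6
tool_pos: [520.1, -71.3, 163.7]
orientation: [[0.0, 1.0, -0.0], [1.0, -0.0, -0.0], [-0.0, -0.0, -1.0]]
wrist_force: [-0.5, -0.1, 1.1]
grip_width: 0.002
gripper_force: 0.8
```

>>> carry_out:
  steps:
    - [0,0,-0.005,0,0,0,1]
    - [0,0,-0.01,0,0,0,1]
    - [0,0,-0.01,0,0,0,1]

```text
t: 13.9
tool_pos: [520.1, -71.1, 161.8]
orientation: [[0.0, 1.0, -0.0], [1.0, -0.0, -0.0], [-0.0, -0.0, -1.0]]
wrist_force: [-0.0, -1.5, 2.4]
grip_width: 0.001
gripper_force: 0.8
```

>>> carry_out:
  steps:
    - [0,0,-0.005,0,0,0,1]
    - [0,0,-0.01,0,0,0,1]
    - [0,0,-0.01,0,0,0,1]

```text
t: 14.2
tool_pos: [520.1, -71.0, 159.8]
orientation: [[-0.0, 1.0, -0.0], [1.0, 0.0, 0.0], [0.0, -0.0, -1.0]]
wrist_force: [0.3, -1.4, 1.8]
grip_width: -0.005
gripper_force: 0.8
```

>>> carry_out:
  steps:
    - [0,0,-0.005,0,0,0,1]
    - [0,0,-0.01,0,0,0,1]
    - [0,0,-0.01,0,0,0,1]

```text
t: 14.5
tool_pos: [520.2, -71.2, 158.6]
orientation: [[0.0, 1.0, 0.001], [1.0, -0.0, -0.0], [-0.0, 0.001, -1.0]]
wrist_force: [-2.3, -0.5, 8.4]
grip_width: 0.003
gripper_force: 4.3
```

>>> carry_out:
  steps:
    - [0,0,-0.003,0,0,0,1]
    - [0,0,-0.003,0,0,0,1]

```text
t: 14.7
tool_pos: [520.2, -71.2, 158.1]
orientation: [[0.0, 1.0, 0.001], [1.0, -0.0, -0.001], [-0.001, 0.001, -1.0]]
wrist_force: [-2.5, -2.7, 9.7]
grip_width: -0.003
gripper_force: 4.9
```

>>> carry_out:
  steps:
    - [0,0,-0.003,0,0,0,1]
    - [0,0,-0.003,0,0,0,1]

```text
t: 14.9
tool_pos: [520.2, -71.3, 157.4]
orientation: [[0.0, 1.0, 0.001], [1.0, -0.0, -0.001], [-0.001, 0.001, -1.0]]
wrist_force: [-1.1, -2.6, 9.0]
grip_width: 0.001
gripper_force: 4.3
```

>>> carry_out:
  steps:
    - [0,0,-0.003,0,0,0,1]
    - [0,0,-0.003,0,0,0,1]

```text
t: 15.1
tool_pos: [520.1, -71.4, 156.6]
orientation: [[0.0, 1.0, 0.001], [1.0, -0.0, -0.001], [-0.001, 0.001, -1.0]]
wrist_force: [-0.7, -2.5, 7.6]
grip_width: 0.002
gripper_force: 3.4
```

>>> carry_out:
  steps:
    - [0,0,-0.003,0,0,0,1]
    - [0,0,-0.003,0,0,0,1]

```text
t: 15.3
tool_pos: [520.2, -71.5, 155.9]
orientation: [[0.0, 1.0, 0.001], [1.0, -0.0, -0.001], [-0.001, 0.001, -1.0]]
wrist_force: [-0.9, -3.1, 5.6]
grip_width: -0.004
gripper_force: 2.9
```

>>> carry_out:
  steps:
    - [0,0,-0.003,0,0,0,1]
    - [0,0,-0.003,0,0,0,1]

```text
t: 15.5
tool_pos: [520.2, -71.4, 155.2]
orientation: [[0.0, 1.0, 0.0], [1.0, -0.0, -0.001], [-0.001, 0.0, -1.0]]
wrist_force: [-0.2, -2.6, 5.1]
grip_width: 0.001
gripper_force: 2.5
```

>>> carry_out:
  steps:
    - [0,0,-0.003,0,0,0,1]
    - [0,0,-0.003,0,0,0,1]

```text
t: 15.7
tool_pos: [520.2, -71.3, 154.5]
orientation: [[0.0, 1.0, 0.0], [1.0, -0.0, -0.001], [-0.001, 0.0, -1.0]]
wrist_force: [0.8, -2.0, 5.5]
grip_width: -0.001
gripper_force: 2.0
```

>>> carry_out:
  steps:
    - [0,0,-0.003,0,0,0,1]
    - [0,0,-0.003,0,0,0,1]

```text
t: 15.9
tool_pos: [520.1, -71.0, 153.7]
orientation: [[0.0, 1.0, 0.0], [1.0, -0.0, -0.0], [-0.0, 0.0, -1.0]]
wrist_force: [-0.0, -2.6, 3.0]
grip_width: -0.002
gripper_force: 1.7
```

>>> carry_out:
  steps:
    - [0,0,-0.004,0,0,0,1]
    - [0,0,-0.004,0,0,0,1]

```text
t: 16.1
tool_pos: [520.1, -70.8, 152.7]
orientation: [[-0.0, 1.0, -0.0], [1.0, 0.0, 0.0], [0.0, -0.0, -1.0]]
wrist_force: [0.1, -1.0, 1.8]
grip_width: 0.002
gripper_force: 1.1
```

>>> carry_out:
  steps:
    - [0,0,-0.004,0,0,0,1]
    - [0,0,-0.004,0,0,0,1]

```text
t: 16.3
tool_pos: [519.9, -70.8, 151.8]
orientation: [[-0.0, 1.0, -0.001], [1.0, 0.0, 0.0], [0.0, -0.001, -1.0]]
wrist_force: [0.6, 0.2, 1.4]
grip_width: 0.002
gripper_force: 0.5
```

>>> carry_out:
  steps:
    - [0,0,-0.004,0,0,0,1]
    - [0,0,-0.004,0,0,0,1]

```text
t: 16.5
tool_pos: [520.0, -70.9, 151.1]
orientation: [[-0.0, 1.0, -0.0], [1.0, 0.0, 0.0], [0.0, -0.0, -1.0]]
wrist_force: [-0.1, -0.3, 1.6]
grip_width: 0.001
gripper_force: 0.8
```

```bash
python3 -c "
from h import *
im=cover(); o=observe(); print(o['t'],o['tool_pos'],o['wrist_force'],o['gripper_force'])"
```

```text
scene 104 [535.  -81.5 150.5] theta 0.107
side 91 [515.5 -80.1 150.4] theta 0.107
16.6 [519.98175928 -70.85601441 151.19857081] [-0.39524685 -0.2671669   2.22611384] 0.8438505255617201
```

>>> carry_out:
  steps:
    - [0,0,-0.004,0,0,0,1]
    - [0,0,-0.004,0,0,0,1]

```text
t: 16.8
tool_pos: [520.0, -70.9, 150.4]
orientation: [[-0.0, 1.0, -0.0], [1.0, 0.0, 0.0], [0.0, -0.0, -1.0]]
wrist_force: [0.1, 0.4, 1.9]
grip_width: 0.002
gripper_force: 0.8
```

>>> carry_out:
  steps:
    - [0,0,-0.004,0,0,0,1]
    - [0,0,-0.008,0,0,0,1]
    - [0,0,-0.008,0,0,0,1]

```text
t: 17.1
tool_pos: [520.1, -71.0, 149.6]
orientation: [[0.0, 1.0, 0.001], [1.0, -0.0, -0.0], [-0.0, 0.001, -1.0]]
wrist_force: [-2.6, 0.1, 9.2]
grip_width: -0.004
gripper_force: 4.9
```

>>> carry_out:
  steps:
    - [0,0,-0.002,0,0,0,1]
    - [0,0,-0.002,0,0,0,1]

```text
t: 17.3
tool_pos: [520.1, -71.0, 149.5]
orientation: [[0.0, 1.0, 0.001], [1.0, -0.0, -0.0], [-0.0, 0.001, -1.0]]
wrist_force: [-3.3, 0.5, 12.7]
grip_width: 0.002
gripper_force: 6.3
```

>>> carry_out:
  steps:
    - [0,0,-0.001,0,0,0,1]
    - [0,0,-0.001,0,0,0,1]

```text
t: 17.5
tool_pos: [520.2, -71.0, 149.5]
orientation: [[0.0, 1.0, 0.001], [1.0, -0.0, -0.0], [-0.0, 0.001, -1.0]]
wrist_force: [-3.2, 0.5, 14.8]
grip_width: -0.001
gripper_force: 7.1
```

>>> carry_out:
  steps:
    - [0,0,0.005,0,0,0,1]
    - [0,0,0.015,0,0,0,1]
    - [0,0,0.025,0,0,0,1]
    - [0,0,0.035,0,0,0,1]
    - [0,0,0.035,0,0,0,1]

```text
t: 18.0
tool_pos: [520.1, -71.0, 155.3]
orientation: [[0.0, 1.0, -0.0], [1.0, -0.0, -0.0], [-0.0, -0.0, -1.0]]
wrist_force: [0.5, 0.2, 0.2]
grip_width: 0.0
gripper_force: 0.0
```

```bash
python3 -c "
from h import *
im=cover(); o=observe(); print(o['t'],o['tool_pos'],o['wrist_force'],o['gripper_force'])
cv2.imwrite('pics/c2.png',cv2.resize(im[150:270,170:330],(800,600)))"
```

```text
scene 109 [531.6 -81.1 150.5] theta 0.107
side 99 [518.5 -80.  150.7] theta 0.108
18.1 [519.98736688 -70.99906486 155.11063249] [ 0.06712891 -0.75435202  0.29009307] 0.0
```

View pics/c2.png

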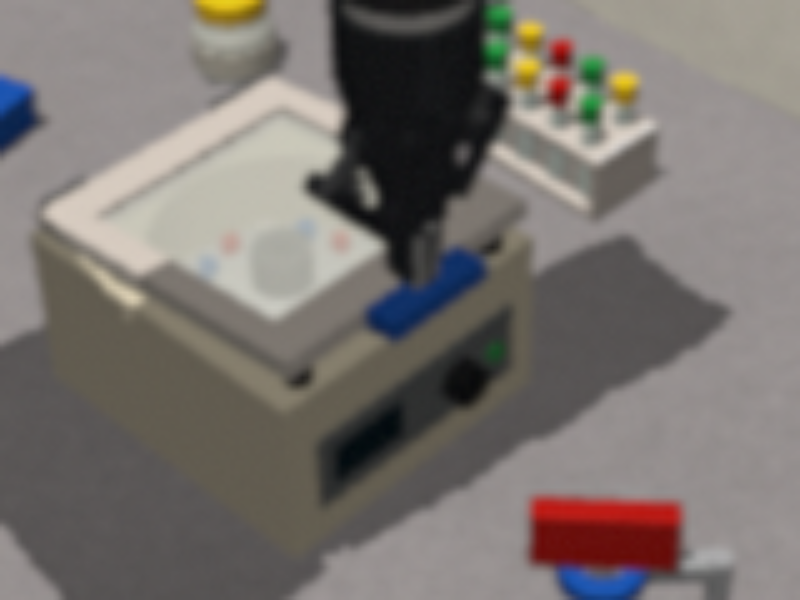

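The finger is 5 mm off with zero force and the tab (425,293) has stayed at z of about 150.6, so the catch has taken. The key still hangs at (605,530). I retreat upward and check once more.

>>> carry_out:
  steps:
    - [0,0,0.1,0,0,0,1]
    - [0,0,0.3,0,0,0,1]
    - [0,0,0.5,0,0,0,1]
    - [0,0,0.7,0,0,0,1]
    - [0,0,0.7,0,0,0,1]
    - [0,0,0.7,0,0,0,1]
    - [0,0,0.7,0,0,0,1]
    - [0,0,0.7,0,0,0,1]
    - [0,0,0.7,0,0,0,1]
    - [0,0,0.7,0,0,0,1]

```text
t: 19.1
tool_pos: [519.8, -70.9, 294.7]
orientation: [[0.0, 1.0, -0.001], [1.0, -0.0, 0.0], [0.0, -0.001, -1.0]]
wrist_force: [-0.5, 0.1, -0.4]
grip_width: 0.004
gripper_force: 0.0
```

```bash
python3 -c "
from h import *
im=cover(); o=observe(); print(o['t'],o['tool_pos'],o['wrist_force'])
im,d=read_camera('side'); w=world('side',d); i=im.astype(int)
m=(i[...,2]>80)&(i[...,1]<60)&(i[...,0]<60)&(np.hypot(w[...,0]-463,w[...,1]+252)<50); P=w[m]; print(P.min(0),np.median(P,0),P.max(0))
if abs(np.median(P[:,2])-151)<4: print(job_done())"
```

```text
scene 130 [525.1 -78.5 151.2] theta 0.111
side 114 [523.3 -76.8 150.4] theta 0.108
19.2 [519.96520468 -71.01811088 294.95355227] [-0.59191031  0.18285743 -0.47568939]
[ 437.50624221 -281.79035074  126.68801267] [ 460.327448   -255.93712323  149.29180111] [ 486.16413796 -227.46230812  162.53020815]
the job is handed in; nothing more can be done
None
```

The key hangs upright in the blue ring, the cover is caught shut and holds by itself with the arm clear, and the job was handed in at about 19 s.

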